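Check a spring gauge against its check weight

ROBOT

A 6-joint arm with a two-finger parallel gripper is mounted at the origin on the work surface. World frame = base frame: x ahead of the robot, y to its left, z up, the work surface at z = 0. Lengths are in m, angles in degrees, forces in N, time in s.
With the tool pointing down it reaches from about 0.25 to 0.725 m from the base axis. Payload 9.7 kg.
Tool frame: the origin (TCP) lies where the fingers leave the gripper's body, on its centre line; the fingertips stand 73 mm ahead of it and the grasp point (between the pads) lies 54 mm ahead of it; z points along the fingers, y is the line along which they close (so a half turn about z gives the same grasp; the last joint's range is limited). The gripper opens to 85 mm and grips with 20 to 120 N. Pads are 22 mm wide; open, the fingers measure 114 mm over their backs; the gripper's body (76 mm by 85 mm) begins 54 mm behind the grasp point. The pads swing forward as they close: fully open they stand 13 mm farther back than shut.
Start: joints at [77.292, 4.979, 10.078, 95.1, 0, 90], TCP at [0.121, 0.537, 0.304] pointing down, gripper open.
Joint ranges: [-179.16, 179.16], [-48.56, 103.87], [-65.8, 70.77], [-126.05, 130.52], [-82.76, 87.17], [-180, 180]. Speed limits (degrees/s): [127.2, 127.2, 147.25, 180, 180, 180].

INTERFACE

Orientations are given as [roll, pitch, yaw] about the fixed x, y, z axes, in that order (R = Rz(yaw) Ry(pitch) Rx(roll)).
In Python, from workcell import sensors, imaging, bot gives the robot as it stands.
- The arm moves only by the tool apply_moves, never from a script. Its argument "rows" is a list of rows, each a list of 3 entries, a list of its own where there are three numbers: the shift along the tool's x, y, z in units of 10 cm (1.0 is 10 cm), then the turn, a rotation vector about the tool's x, y, z in units of 30 degrees (1.0 is 30 degrees), then the opening, from 0 (shut) to 1 (fully open). A call has 1 to 20 rows; each row is the pose to reach, as a shift and turn from the pose commanded when the call began, along the tool's axes at that moment; what a row does not reach only later rows make up. A row lasts 1/10 s, in which the tool goes at most 50 mm and 8.59 degrees, less where a joint would pass 70% of its speed; a pose out of reach is approached as far as the arm can. A call with a number of a shift or a turn outside -1 to 1 is refused whole. A call with a gripper value outside its range is refused whole. The fingers move at their own pace and stop on an object; "force" is the grip in N (left out, the last holds). Time passes only in rows, so rows that repeat a pose let the fingers close. It gives the time, the measured TCP pose, the force, the opening and the grip force at its end, in the units of the state.
- sensors.get_obs(): the state, without advancing time (a new reading comes with each control period).
- imaging.camera(name): name is "side" or "top" or "wrist"; returns (picture, depth): 480x640x3 uint8, red, green, blue; 480x640 float32, m along the optical axis (not along the pixel's ray), 0 where there is no reading.
- imaging.get_calibration(name): a dict with "intrinsics" (3x3 intrinsics, pixels), "world_from_camera" (4x4, takes a point from camera to world coordinates). Camera axes: x right, y down, z forward; pixel columns grow to the right and rows downward; lengths in m; the calibration is good to about 2 mm. A picture is of the moment at which its call begins: read the wrist's pose just before it. get_calibration takes no time and is no camera call; for the wrist camera it gives the pose at the moment of the call.
- bot.job_done(): hands the job in; it is judged then, once.
The state is a dict: "time": time; "q": joint angles; "qd": joint speeds; "joint_efforts": joint torques, N m; "ee_pos": TCP position; "tcp_rot": TCP orientation; "wrist_force": force on the tool from outside, world axes, zero at the start; "torque": the same for the moment, N m; "opening": finger opening in m; "grasp_force": force on a finger pad.
Only numpy, scipy, OpenCV 4.12 (cv2) and the standard library are available. Lean on these libraries where they do the work, as an engineer would, in place of code of your own. Each camera call takes 0.05 s, during which the arm holds its last target. There are 200 camera calls.

TASK

Check the spring gauge with the larger of the two steel check weights: take the gauge from its sloped stand, put its hook under the crossbar of the weight's stirrup and, keeping the gauge upright, lift until the weight hangs at least 3 cm clear of the bench, and hold it still there for 2 seconds to read it. Then set the weight down upright, wholly on the round cork mat, unhook it, and put the gauge back in its sloped stand, hook downwards, slid fully down against the stop. Never touch that weight with the gripper, only with the hook, and leave everything else on the bench where it is.

Things in the scene. Friction and masses are not known exactly. Their poses are not given: they have to be found in the camera images.
- gauge: Steel spring gauge (hand scale), 170 g: rectangular body 18 (x) x 26 (y) x 100 (z) mm, 8 mm knob on top. Origin: centre of the body's bottom face, where the hook comes out; +z up the body; +x out of its white scale face. It starts lying back on the sloped stand, 35 degrees from vertical. Grip it across the 26 mm width (along y) in its upper 40 mm, which the stand leaves free.
- gauge_hook (a joint): Spring stretch of the gauge's hook along the gauge's -z: 0 = drawn in, 0.035 m = fully out. Spring 220 N/m with 1 N preload; the larger weight stretches it about 15 to 24 mm.
- hook_seat (a point): Where a hanging bar's centre rests in the gauge's hook. Hook wire, 5 mm thick, in the gauge's x-z plane, gauge frame, unstretched, (x,z) mm: (0,0) (0,-6) (-14,-16) (-14,-40) (0,-50) (14,-40) (14,-36 tip); this point: (0,-44.5). The mouth opens to +x: with the gauge upright a 6 mm bar enters level from +x to x = 0 while its centre is between z = -30 and -6, then the hook is raised.
- rest: Sloped aluminium fork of the fixed stand, 80 mm above the bench. Origin and axes = the gauge's when it is fully home: +z up the slope (35 degrees from vertical, top leaning to the robot's right, -y), +x square out of the slope. Two rails, 16 mm slot between them for the hook, carry the gauge's back (x = -9 mm) from z = -12 to 48 mm; two stop prongs under its bottom face (z = 0).
- stand: The gauge's fixed stand: steel base plate 125 x 85 mm with the sloped fork, at the left or the right of the bench. Origin at the centre of its underside. The fork's side cheeks, 4 mm thick, stand 4 mm clear of the gauge each side and reach 32 mm up the slope from the stop. The hook clears the fork 105 mm up the slope. A gauge let go slides down by itself.
- weight: Larger steel check weight, about 520 g (up to 15 percent off): cylinder 54 mm in diameter, 32 mm high, with a stirrup of 6 mm wire on top: two uprights at y = +-21 mm and a level crossbar along y, its centre 87 mm above the underside. Origin at the centre of the underside, z up. The same either way round.
- weight_bar (a point): Centre of the crossbar of the larger weight's stirrup, 87 mm above its underside.
- mat: Round fixed cork mat, 120 mm in diameter, 6 mm thick; origin at the centre of its underside. On the side opposite to the stand.
- small_weight: Smaller check weight of the same kind, 38 mm in diameter, 26 mm high, crossbar at 66 mm, top at 69 mm. Not to be used or moved. Origin at the centre of its underside. The two weights swap places from start to start.
- vise: Steel bench vise bolted down at the far middle: base 130 x 75 mm, jaws to 100 mm high, screw handle reaching 85 mm towards the robot from its origin, 40 mm high. Origin at the centre of its underside.
- capacitor: Blue can capacitor standing upright, 35 mm in diameter, 80 mm high (terminals to 90 mm). Origin at the centre of its underside. Leave alone.
- tip_jar: Frosted glass jar standing upright, 80 mm in diameter, 115 mm high. Origin at the centre of its underside. Leave alone.
- hammer: Brass-headed hammer lying flat, 190 mm long, 26 mm high. Origin at its middle on the bench, handle to -x. Leave alone.
- screwdriver: Screwdriver lying flat, 150 mm long, 26 mm high. Origin at its middle on the bench. Leave alone.
- machine: Small coil tattoo machine standing on its frame, 75 x 26 mm, 64 mm high. Origin at the centre of its underside. Leave alone.
Things that resemble listed ones, but are neither listed nor needed, are in the scene too. Leave any orange look-alike of the stand alone.

How it is judged (in metres and radians):
On the way, in this order (a step that is already met when the one before it is completed fails the run):
1. the gauge is out of its stand (distance between gauge and rest above 0.08 m), for 0.1 s.
2. the larger weight hangs still on the upright gauge, its underside more than 25 mm above the bench, for 1.2 s (height (world z) of weight above 0.025 m and value of joint gauge_hook above 0.012 m and contact force between gauge and weight above 2 N and angle between gauge's own z axis and vertical below 0.26 rad and linear speed of weight below 0.06 m/s), for 1.2 s.
3. the larger weight stands upright, wholly on the mat, with the gauge off it (horizontal distance between weight and mat below 0.036 m and height (world z) of weight between 0.003 and 0.01 m and angle between weight's own z axis and vertical below 0.08 rad and linear speed of weight below 0.02 m/s and contact force between gauge and weight below 0.05 N), for 0.2 s.
At the end, for the whole second after the job is handed in: The larger weight stands upright (within 4.5 degrees) and at rest on the mat, its axis within 36 mm of the mat's centre, free of the gauge; the gauge lies at rest in its stand, its origin within 8 mm of the fully-home point and its length within 6 degrees of the slope (all of step 3 and distance between gauge and rest below 0.008 m and angle between the z axis of gauge and the z axis of rest, either way round below 0.1 rad and linear speed of gauge below 0.02 m/s); the robot touches nothing.
It fails at once if the gripper touches the larger weight (contact force between any of the fingers, the arm and weight above 0.5 N).
It fails at once if the smaller weight is moved by more than 20 mm (distance of small_weight from where it was at the start of the episode above 0.02 m).
It fails at once if the capacitor, tip jar, hammer, screwdriver or tattoo machine is moved by more than 20 mm (distance of any of capacitor, tip_jar, hammer, screwdriver, machine from where it was at the start of the episode above 0.02 m).
It also fails if it takes over 72 s, if anything falls off the work surface, if the arm or the gripper's body presses on something with over 40 N, if the wrist force passes 120 N, or if a joint passes its speed limit or range.

## Working session

There is one attempt and no reset: what is moved stays moved. The work goes in short steps, Python scripts to look and compute and a tool call to move; the robot and the scene stay as the last step left them, time stands still between calls to the robot, and variables do not carry over. Pictures are saved under pics/ and viewed, at most 13 in all, crops included, and the job is handed in when it is done.

Besides the shell and the picture viewer there is one more tool, called in YAML: its name, and indented under it one key for each argument. apply_moves: Moves the arm, as the interface text tells. Its arguments: {"type":"object","properties":{"rows":{"type":"array"},"force":{"type":"number"}},"required":["rows"]}

```bash
mkdir -p pics; ls
python3 - <<'E'
from workcell import sensors, imaging, bot
import cv2,numpy as np
print(sensors.get_obs())
for n in ("top","side"):
    p,d=imaging.camera(n); cv2.imwrite(f"pics/{n}0.png",p[:,:,::-1]); np.savez(f"{n}0.npz",p=p,d=d)
    c=imaging.get_calibration(n); print(n,np.round(c["intrinsics"],1).tolist(),np.round(c["world_from_camera"],3).tolist())
E
```

```text
pics
{'time': 0.0, 'q': array([7.72928970e+01, 5.01142925e+00, 1.00336050e+01, 9.51012045e+01,
       9.33474606e-04, 8.99989701e+01]), 'qd': array([ 0.01847113,  0.05210718, -0.0042495 , -0.13537081, -0.01890738,
        0.05029878]), 'joint_efforts': array([ 4.32127517e-04, -5.20390821e+01,  4.64803433e+01,  1.65902852e-02,
       -6.89592366e-05,  2.28279816e-06]), 'ee_pos': array([0.12094636, 0.53638699, 0.30317226]), 'tcp_rot': array([-1.79920971e+02, -9.34894218e-04,  1.67293926e+02]), 'wrist_force': array([-0.22795902, -0.18081545,  0.32727509]), 'torque': array([ 0.01346504,  0.00963984, -0.05055025]), 'grasp_force': 0.0, 'opening': 0.08580201719312774}
top [[600.6, 0.0, 321.4], [0.0, 600.6, 253.9], [0.0, 0.0, 1.0]] [[0.014, -0.982, 0.187, 0.324], [-1.0, -0.015, -0.0, 0.003], [0.003, -0.187, -0.982, 1.312], [0.0, 0.0, 0.0, 1.0]]
side [[583.5, 0.0, 327.7], [0.0, 583.5, 234.3], [0.0, 0.0, 1.0]] [[-0.957, -0.195, 0.213, 0.285], [-0.289, 0.658, -0.695, 0.938], [-0.005, -0.727, -0.687, 1.01], [0.0, 0.0, 0.0, 1.0]]
```

View pics/top0.png

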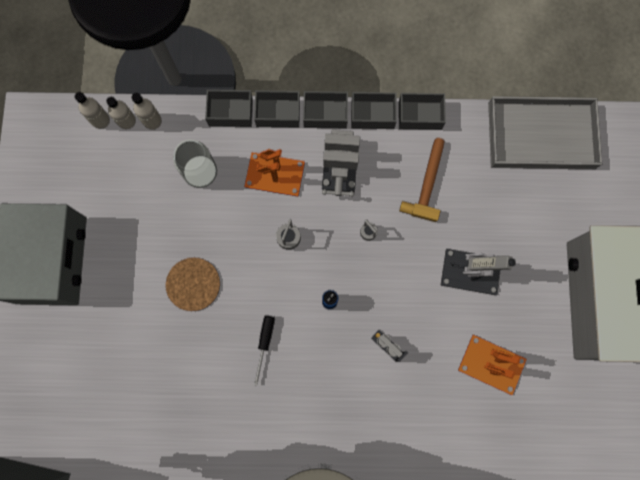

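View pics/side0.png

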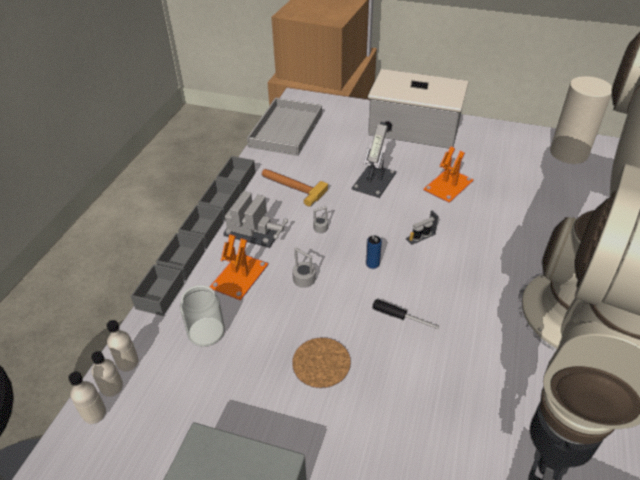

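The top view shows the stand with gauge at about (473,270), the larger weight at (289,236), the small one at (369,230) and the mat at (193,284). The two orange parts are decoys. The side view agrees, with the gauge leaning to -y.

```bash
cat > h.py <<'E'
import numpy as np,cv2
from workcell import sensors, imaging, bot
def cloud(n,p=None,d=None,c=None):
    c=c or imaging.get_calibration(n); K=c["intrinsics"];T=c["world_from_camera"]
    if d is None:p,d=imaging.camera(n)
    v,u=np.indices(d.shape); X=np.stack([(u-K[0,2])/K[0,0]*d,(v-K[1,2])/K[1,1]*d,d],-1)
    W=X@T[:3,:3].T+T[:3,3]; W[d==0]=np.nan
    return p,W
def load(n):
    z=np.load(n+"0.npz"); return cloud(n,z["p"],z["d"])
E
python3 - <<'E'
from h import *
np.set_printoptions(precision=4,suppress=True)
p,W=load("top"); hsv=cv2.cvtColor(p,cv2.COLOR_RGB2HSV)
def reg(u0,u1,v0,v1,z0,z1):
    s=W[v0:v1,u0:u1]; m=(s[...,2]>z0)&(s[...,2]<z1); return s[m],p[v0:v1,u0:u1][m]
# bench check
print("bench z",np.nanmedian(W[380:440,250:450,2]))
# mat by colour
m=cv2.inRange(hsv,(5,60,60),(25,255,255)); m[:, :150]=0;m[:,240:]=0;m[:250]=0;m[330:]=0
print("mat",[f(W[m>0][:,:2],0) for f in (np.min,np.max)],np.median(W[m>0],0))
for n,b in dict(weight=(265,315,205,255),small=(355,385,210,245)).items():
    for z in ((.02,.05),(.05,.1)):
        s,_=reg(*b,*z); print(n,z,len(s),s.min(0),s.max(0),s.mean(0))
s,c=reg(265,315,205,255,.055,.1)
i=s[:,2]>.075; q=s[i]; print("bar pts",len(q)); print(q)
# stand plate
s,_=reg(435,520,240,300,.003,.02); r=cv2.minAreaRect(s[:,:2].astype(np.float32)*1000); print("plate",len(s),r)
s,_=reg(435,530,240,300,.06,.3); print("gauge",len(s),s.min(0),s.max(0)); cm=s.mean(0);u,S,vt=np.linalg.svd(s-cm,full_matrices=False);print(cm,S,vt)
s,_=reg(570,640,225,365,.03,.6); print("box",s.min(0),s.max(0))
E
```

```text
bench z 0.00018895988576550504
mat [array([nan, nan]), array([nan, nan])] [nan nan nan]
weight (0.02, 0.05) 416 [0.5824 0.0498 0.021 ] [0.6375 0.1028 0.0491] [0.6074 0.0756 0.0322]
weight (0.05, 0.1) 77 [0.5869 0.0667 0.0512] [0.6311 0.0857 0.0953] [0.6084 0.0767 0.0846]
small (0.02, 0.05) 185 [ 0.6057 -0.1192  0.0204] [ 0.6424 -0.0818  0.0498] [ 0.6227 -0.0989  0.0269]
small (0.05, 0.1) 56 [ 0.61   -0.1127  0.0501] [ 0.6391 -0.0891  0.0738] [ 0.6236 -0.1012  0.0664]
bar pts 67
[[0.6309 0.0716 0.0882]
 [0.6311 0.0695 0.0876]
 [0.6303 0.0672 0.0907]
 [0.6297 0.0717 0.0844]
 [0.6283 0.0693 0.0901]
 [0.6287 0.0673 0.0885]
 [0.6274 0.0737 0.0847]
 [0.6272 0.0716 0.0857]
 [0.6267 0.0694 0.0878]
 [0.6275 0.0674 0.0846]
 [0.6238 0.0734 0.0905]
 [0.6246 0.0714 0.0874]
 [0.6239 0.0692 0.0906]
 [0.6266 0.0677 0.0795]
 [0.6222 0.0734 0.0884]
 [0.6211 0.0711 0.0929]
 [0.6218 0.0691 0.0903]
 [0.6196 0.0754 0.09  ]
 [0.6197 0.0712 0.0899]
 [0.6182 0.0755 0.087 ]
 [0.6162 0.0729 0.0953]
 [0.6178 0.0712 0.089 ]
 [0.6151 0.0773 0.0908]
 [0.6161 0.0754 0.0869]
 [0.6158 0.0733 0.0881]
 [0.6132 0.0773 0
[... 654 characters left out ...]

 [0.5935 0.083  0.0912]
 [0.5941 0.081  0.089 ]
 [0.5944 0.079  0.0875]
 [0.592  0.0852 0.0886]
 [0.5914 0.0829 0.0911]
 [0.5896 0.085  0.0897]
 [0.5896 0.0829 0.0899]
 [0.5899 0.081  0.0886]
 [0.5877 0.085  0.0888]
 [0.5886 0.0832 0.0846]
 [0.5888 0.0812 0.0837]
 [0.5879 0.0857 0.0777]
 [0.587  0.0833 0.0821]
 [0.5869 0.0812 0.0825]]
plate 1877 ((544.0956420898438, -342.37530517578125), (132.5060272216797, 192.1703643798828), 0.8433821201324463)
gauge 909 [ 0.5149 -0.3739  0.0607] [ 0.5639 -0.2721  0.1746]
[ 0.536  -0.3305  0.1218] [1.0316 0.3587 0.2046] [[-0.0596 -0.544   0.837 ]
 [-0.9883 -0.0857 -0.1261]
 [-0.1404  0.8347  0.5325]]
box [ 0.3461 -0.6333  0.03  ] [ 0.6161 -0.527   0.1589]
```

Run:
```python
from h import *
np.set_printoptions(precision=4,suppress=True)
p,W=load("top"); hsv=cv2.cvtColor(p,cv2.COLOR_RGB2HSV)
m=cv2.inRange(hsv,(5,60,60),(25,255,255)); m[:, :150]=0;m[:,240:]=0;m[:250]=0;m[330:]=0
s=W[m>0]; s=s[np.isfinite(s[:,0])]; (c,r)=cv2.minEnclosingCircle(s[:,:2].astype(np.float32)); print("mat",len(s),c,r,np.median(s,0))
z=W[...,2]; S=p.max(-1)
sub=np.zeros(z.shape,bool); sub[240:300,435:525]=1
m=sub&(S<70)&(z>-.003)&(z<.012); s=W[m]; print("plate",cv2.minAreaRect(s[:,:2].astype(np.float32)*1000))
m=sub&(S>110)&(z>.07)
s=W[m]; print(len(s))
# plane fit on face, robust
best=None;rng=np.random.default_rng(0)
for _ in range(500):
    a,b,c=s[rng.choice(len(s),3,False)]; n=np.cross(b-a,c-a)
    if np.linalg.norm(n)<1e-6: continue
    n/=np.linalg.norm(n); i=abs((s-a)@n)<.002
    if best is None or i.sum()>best.sum(): best=i
q=s[best];cm=q.mean(0);U,D,vt=np.linalg.svd(q-cm,full_matrices=False);print(len(q),cm,vt)
t=(q-cm)@vt.T; print(t.min(0),t.max(0))
k=sub&(S<60)&(z>.14); print("knob",k.sum(),W[k].mean(0),W[k].min(0),W[k].max(0))
# gauge long direction profile
gz=np.array([0,-.5736,.8192])
# side view too
p2,W2=load("side");z2=W2[...,2];h=np.zeros(z2.shape,bool);h[115:200,350:400]=1
k=h&(p2.max(-1)<60)&(z2>.13);print("knob side",k.sum(),W2[k].mean(0))
m2=h&(p2.max(-1)>110)&(z2>.07); print(m2.sum(),W2[m2].mean(0),W2[m2].min(0),W2[m2].max(0))
for n,P in (("top",p[235:305,430:530]),("side",p2[110:205,345:410])):
    cv2.imwrite(f"pics/c_{n}.png",cv2.resize(P[:,:,::-1],None,fx=5,fy=5,interpolation=cv2.INTER_CUBIC))
a=cv2.imread("pics/c_top.png");b=cv2.imread("pics/c_side.png");H=max(a.shape[0],b.shape[0])
f=lambda i:cv2.copyMakeBorder(i,0,H-i.shape[0],0,0,0)
cv2.imwrite("pics/c.png",cv2.hconcat([f(a),f(b)])[:, :800]); print(a.shape,b.shape)
```

```text
mat 2284 (0.5022742748260498, 0.2850472629070282) 0.059956736862659454 [0.5019 0.2843 0.0061]
plate ((537.8864135742188, -327.7978820800781), (125.02075958251953, 81.78143310546875), 80.2545166015625)
525
303 [ 0.538  -0.3275  0.1246] [[-0.0506 -0.5591  0.8276]
 [ 0.9951 -0.099  -0.0061]
 [ 0.0853  0.8232  0.5613]]
[-0.0553 -0.0188 -0.0021] [0.0531 0.0222 0.002 ]
knob 41 [ 0.5312 -0.3647  0.169 ] [ 0.5222 -0.3715  0.1409] [ 0.5379 -0.3492  0.1746]
knob side 1 [ 0.5247 -0.3609  0.1709]
686 [ 0.5394 -0.3644  0.1098] [ 0.5134 -0.5502  0.07  ] [ 0.6086 -0.2925  0.1691]
(350, 500, 3) (475, 325, 3)
```

View pics/c.png

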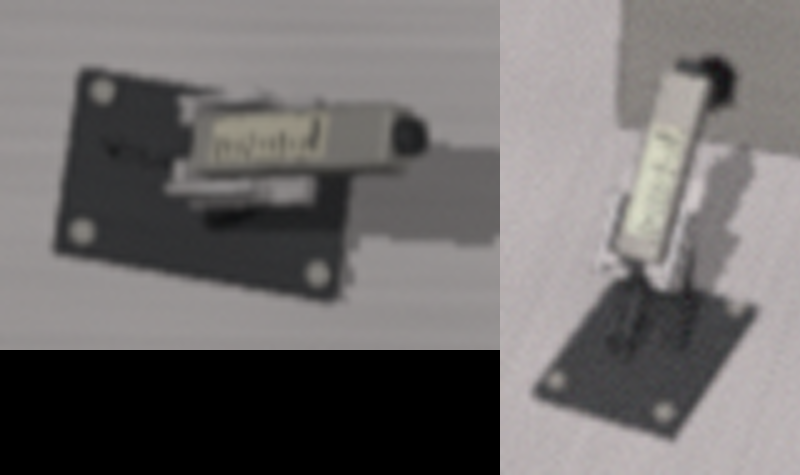

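The crop shows the gauge seated in the fork, with its knob at the top right leaning to -y and the plate turned about 8° from the world axes. Next I plan the transfer with a pose helper.

```bash
cat >> h.py <<'E'
from scipy.spatial.transform import Rotation as R, Slerp
def Rt(yaw,tilt):
    """tool turned to yaw (tool x horizontal heading), tilted by tilt deg about tool y: +: body leans away from tool x heading"""
    c,s=np.cos(np.radians(yaw)),np.sin(np.radians(yaw)); h=np.array([c,s,0]);up=np.array([0,0,1.])
    t=np.radians(tilt); z=h*np.sin(t)-up*np.cos(t); x=h*np.cos(t)+up*np.sin(t); y=np.cross(z,x)
    return R.from_matrix(np.stack([x,y,z],1))
def plan(p0,r0,p1,r1,n=None,dp=None):
    p0,p1=np.array(p0,float),np.array(p1,float)
    for k in range(n or 1,30):
        out=[];p,r=p0,r0; sl=Slerp([0,1],R.concatenate([r0,r1]))
        for i in range(1,k+1):
            t=p0+(p1-p0)*i/k; tr=sl(i/k)
            s=np.round(r.inv().apply(t-p)*10,3 if k==1 else 2); w=np.round((r.inv()*tr).as_rotvec(True)/30,3 if k==1 else 2)
            L=max(np.linalg.norm(s)*2,np.linalg.norm(w)*30/8.59); out.append((s.tolist(),w.tolist(),round(L,1)))
            p=p+r.apply(s/10); r=r*R.from_rotvec(w*30,True)
        if all(max(map(abs,o[0]+o[1]))<=1 for o in out): break
    for o in out: print(o)
    print("end",p.round(4),r.as_euler("xyz",True).round(2)); return p,r
def now():
    o=sensors.get_obs(); return o["ee_pos"],R.from_euler("xyz",o["tcp_rot"],True),o
E
python3 - <<'E'
from h import *
np.set_printoptions(precision=4,suppress=True)
yaw=82; h=np.array([np.cos(np.radians(yaw)),np.sin(np.radians(yaw)),0]);up=np.array([0,0,1.])
s,c=np.sin(np.radians(35)),np.cos(np.radians(35)); gz=-h*s+up*c
O=np.array([.5426,-.3058,.0776]); r1=Rt(yaw,15); tz=r1.as_matrix()[:,2]
g=O+.08*gz-.054*tz; print("grasp tcp",g,"r",r1.as_euler("xyz",True))
p0=[.121,.537,.304]; r0=R.from_euler("xyz",[180,0,167.29],True)
# mid waypoint
pm=np.array([.38,.10,.35]); p,r=plan(p0,r0,pm,Rt(125,0),5)
plan(p,r,g-.10*tz,r1,5)
E
```

```text
grasp tcp [ 0.5343 -0.3651  0.1953] r [180. -15.  82.]
([-0.7, -0.74, -0.09], [0.0, -0.0, 0.28], np.float64(2.0))
([-0.8, -0.63, -0.09], [0.0, -0.0, 0.28], np.float64(2.0))
([-0.88, -0.5, -0.1], [0.0, -0.0, 0.29], np.float64(2.0))
([-0.94, -0.37, -0.09], [0.0, -0.0, 0.28], np.float64(2.0))
([-1.0, -0.22, -0.09], [0.0, -0.0, 0.28], np.float64(2.1))
end [0.3806 0.1    0.35  ] [180.     0.   124.99]
([-0.81, -0.26, 0.1], [-0.03, 0.08, 0.24], np.float64(1.7))
([-0.85, -0.16, 0.06], [-0.03, 0.08, 0.23], np.float64(1.7))
([-0.86, -0.06, 0.02], [-0.03, 0.08, 0.24], np.float64(1.7))
([-0.86, 0.04, -0.02], [-0.04, 0.08, 0.24], np.float64(1.7))
([-0.84, 0.16, -0.05], [-0.03, 0.08, 0.24], np.float64(1.7))
([-0.82, 0.26, -0.08], [-0.03, 0.08, 0.23], np.float64(1.7))
end [ 0.5303 -0.3912  0.2922] [179.93 -15.11  82.14]
```

apply_moves:
  rows:
    - [[-0.7, -0.74, -0.09], [0, 0, 0.28], 1]
    - [[-0.7, -0.74, -0.09], [0, 0, 0.28], 1]
    - [[-0.7, -0.74, -0.09], [0, 0, 0.28], 1]

```text
time: 0.4
ee_pos: [0.1746, 0.4458, 0.3139]
tcp_rot: [180.0, 0.0, 158.7]
wrist_force: [-0.3, 1.2, 0.8]
opening: 0.0851
grasp_force: 0.0
```

apply_moves:
  rows:
    - [[-0.8, -0.63, -0.09], [0, 0, 0.28], 1]
    - [[-0.8, -0.63, -0.09], [0, 0, 0.28], 1]
    - [[-0.8, -0.63, -0.09], [0, 0, 0.28], 1]

```text
time: 0.7
ee_pos: [0.2266, 0.3584, 0.3228]
tcp_rot: [179.9, 0.0, 150.3]
wrist_force: [0.6, 0.5, 0.9]
opening: 0.0853
grasp_force: 0.0
```

apply_moves:
  rows:
    - [[-0.88, -0.5, -0.1], [0, 0, 0.29], 1]
    - [[-0.88, -0.5, -0.1], [0, 0, 0.29], 1]
    - [[-0.88, -0.5, -0.1], [0, 0, 0.29], 1]

```text
time: 1.0
ee_pos: [0.2788, 0.2716, 0.3326]
tcp_rot: [179.9, 0.1, 141.5]
wrist_force: [1.1, 1.1, 0.8]
opening: 0.0854
grasp_force: 0.0
```

apply_moves:
  rows:
    - [[-0.94, -0.37, -0.09], [0, 0, 0.28], 1]
    - [[-0.94, -0.37, -0.09], [0, 0, 0.28], 1]
    - [[-0.94, -0.37, -0.09], [0, 0, 0.28], 1]

```text
time: 1.3
ee_pos: [0.3299, 0.1843, 0.3411]
tcp_rot: [180.0, 0.1, 133.1]
wrist_force: [-0.2, 0.2, -0.2]
opening: 0.0856
grasp_force: 0.0
```

apply_moves:
  rows:
    - [[-1.0, -0.22, -0.09], [0, 0, 0.28], 1]
    - [[-1.0, -0.22, -0.09], [0, 0, 0.28], 1]
    - [[-1.0, -0.22, -0.09], [0, 0, 0.28], 1]

```text
time: 1.6
ee_pos: [0.3826, 0.0969, 0.3496]
tcp_rot: [-180.0, 0.0, 124.7]
wrist_force: [0.0, 1.1, -0.1]
opening: 0.0855
grasp_force: 0.0
```

Tracking is good, so I continue.

apply_moves:
  rows:
    - [[-0.81, -0.26, 0.1], [-0.03, 0.08, 0.24], 1]
    - [[-0.81, -0.26, 0.1], [-0.03, 0.08, 0.24], 1]
    - [[-0.81, -0.26, 0.1], [-0.03, 0.08, 0.24], 1]

```text
time: 1.9
ee_pos: [0.4067, 0.0169, 0.3386]
tcp_rot: [179.3, -2.5, 117.7]
wrist_force: [-0.0, 1.3, 0.5]
opening: 0.085
grasp_force: 0.0
```

apply_moves:
  rows:
    - [[-0.85, -0.16, 0.06], [-0.03, 0.08, 0.23], 1]
    - [[-0.85, -0.16, 0.06], [-0.03, 0.08, 0.23], 1]
    - [[-0.85, -0.16, 0.06], [-0.03, 0.08, 0.23], 1]

```text
time: 2.2
ee_pos: [0.4323, -0.0651, 0.3285]
tcp_rot: [178.9, -5.0, 110.9]
wrist_force: [-1.0, 0.5, -0.3]
opening: 0.0854
grasp_force: 0.0
```

apply_moves:
  rows:
    - [[-0.86, -0.06, 0.02], [-0.03, 0.08, 0.24], 1]
    - [[-0.86, -0.06, 0.02], [-0.03, 0.08, 0.24], 1]
    - [[-0.86, -0.06, 0.02], [-0.03, 0.08, 0.24], 1]

```text
time: 2.5
ee_pos: [0.4575, -0.147, 0.3188]
tcp_rot: [178.8, -7.6, 103.7]
wrist_force: [-0.6, 0.9, 0.2]
opening: 0.0854
grasp_force: 0.0
```

apply_moves:
  rows:
    - [[-0.86, 0.04, -0.02], [-0.04, 0.08, 0.24], 1]
    - [[-0.86, 0.04, -0.02], [-0.04, 0.08, 0.24], 1]
    - [[-0.86, 0.04, -0.02], [-0.04, 0.08, 0.24], 1]

```text
time: 2.8
ee_pos: [0.4817, -0.229, 0.3094]
tcp_rot: [178.7, -10.2, 96.5]
wrist_force: [-0.1, -0.2, -1.6]
opening: 0.0857
grasp_force: 0.0
```

apply_moves:
  rows:
    - [[-0.84, 0.16, -0.05], [-0.03, 0.08, 0.24], 1]
    - [[-0.84, 0.16, -0.05], [-0.03, 0.08, 0.24], 1]
    - [[-0.84, 0.16, -0.05], [-0.03, 0.08, 0.24], 1]

```text
time: 3.1
ee_pos: [0.5071, -0.3101, 0.2995]
tcp_rot: [179.3, -12.7, 89.2]
wrist_force: [0.3, 0.2, 0.5]
opening: 0.0853
grasp_force: 0.0
```

apply_moves:
  rows:
    - [[-0.82, 0.26, -0.08], [-0.03, 0.08, 0.23], 1]
    - [[-0.82, 0.26, -0.08], [-0.03, 0.08, 0.23], 1]
    - [[-0.82, 0.26, -0.08], [-0.03, 0.08, 0.23], 1]

```text
time: 3.4
ee_pos: [0.5319, -0.3923, 0.2886]
tcp_rot: [-179.8, -15.2, 82.1]
wrist_force: [-0.1, 0.3, -1.9]
opening: 0.0855
grasp_force: 0.0
```

Run:
```python
from h import *
np.set_printoptions(precision=4,suppress=True)
print(sensors.get_obs()["ee_pos"],sensors.get_obs()["tcp_rot"],sensors.get_obs()["q"])
c=imaging.get_calibration("wrist"); p,d=imaging.camera("wrist"); np.savez("w1.npz",p=p,d=d,K=c["intrinsics"],T=c["world_from_camera"])
print(c["intrinsics"],c["world_from_camera"])
cv2.imwrite("pics/w1.png",p[:,:,::-1])
```

```text
[ 0.5319 -0.3923  0.2886] [-179.832   -15.2414   82.0669] [-40.4644  28.8103  36.835  106.5043  12.7126  56.5   ]
[[389.5511   0.     316.6746]
 [  0.     389.5511 235.7364]
 [  0.       0.       1.    ]] [[ 0.9906 -0.1362 -0.0128  0.5409]
 [-0.1368 -0.9883 -0.0671 -0.3295]
 [-0.0035  0.0682 -0.9977  0.3791]
 [ 0.      0.      0.      1.    ]]
```

View pics/w1.png

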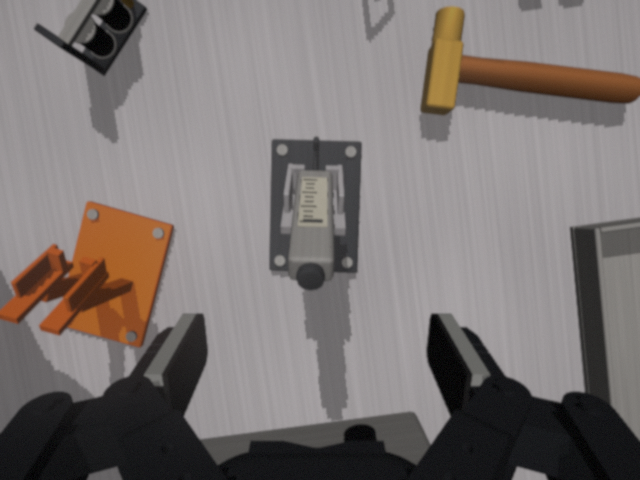

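The wrist view shows the gauge head-on: knob at (311,276), body from (312,170) to (312,275), and plate bolts at (282,149), (351,151), (280,260), (347,262).

Run:
```python
from h import *
np.set_printoptions(precision=4,suppress=True)
z=np.load("w1.npz");p,d,K,T=z["p"],z["d"],z["K"],z["T"]
_,W=cloud("w",p,d,dict(intrinsics=K,world_from_camera=T))
g=p.max(-1)
# plate dark, low
sub=np.zeros(d.shape,bool);sub[125:290,255:375]=1
m=sub&(g<75)&(W[...,2]<.013)&(W[...,2]>0.002)
r=cv2.minAreaRect(W[m][:,:2].astype(np.float32)*1000);print("plate",r)
b=np.array([W[v,u] for u,v in [(282,149),(351,151),(280,260),(347,262)]]);print(b, np.degrees(np.arctan2(*(b[0]-b[2])[[1,0]])),np.degrees(np.arctan2(*(b[1]-b[3])[[1,0]])))
# gauge face: points higher than .075, body
m=sub&(W[...,2]>.09)&(g>90); s=W[m]
m2=np.zeros_like(sub);m2[175:255,285:345]=1;m2&=(W[...,2]>.085)
s=W[m2];best=None;rng=np.random.default_rng(0)
for _ in range(800):
    a,bb,c=s[rng.choice(len(s),3,False)]; n=np.cross(bb-a,c-a);L=np.linalg.norm(n)
    if L<1e-6: continue
    n/=L;i=abs((s-a)@n)<.0015
    if best is None or i.sum()>best.sum(): best=i
q=s[best];cm=q.mean(0);U,D,vt=np.linalg.svd(q-cm,full_matrices=False);print("face",len(q),cm,vt)
t=(q-cm)@vt.T;print(np.percentile(t,[1,99],axis=0))
k=sub&(g<45)&(W[...,2]>.15);print("knob",k.sum(),W[k].mean(0),W[k].max(0))
# mid-line of body per row from colour edges
for v in range(180,262,10):
    row=np.where((W[v,280:345,2]>.085))[0]+280; 
    print(v,row.min(),row.max(),W[v,(row.min()+row.max())//2])
```

```text
plate ((538.1839599609375, -326.88067626953125), (123.26887512207031, 82.18711853027344), 80.54460906982422)
[[ 0.5153 -0.2696  0.0118]
 [ 0.5787 -0.2801  0.0111]
 [ 0.4986 -0.3723  0.0121]
 [ 0.5613 -0.3829  0.0114]] 80.75848798840151 80.38202120296461
face 3061 [ 0.5368 -0.3322  0.1334] [[ 0.0871  0.5706 -0.8166]
 [-0.9883  0.1524  0.0011]
 [ 0.1251  0.8069  0.5772]]
[[-0.0372 -0.0122 -0.0017]
 [ 0.0485  0.0124  0.0012]]
knob 10 [ 0.5378 -0.3656  0.1697] [ 0.5388 -0.3638  0.1707]
180 286 342 [ 0.5409 -0.3086  0.0997]
190 284 343 [ 0.5392 -0.316   0.1097]
200 284 343 [ 0.5384 -0.3231  0.1212]
210 283 343 [ 0.5376 -0.3296  0.1298]
220 282 344 [ 0.5369 -0.3356  0.1417]
230 281 344 [ 0.5356 -0.3414  0.1459]
240 290 333 [ 0.5344 -0.3466  0.1541]
250 289 333 [ 0.5338 -0.3517  0.1609]
260 288 334 [ 0.5333 -0.3565  0.167 ]
```

```bash
cat >> h.py <<'E'
YAW=81.;H=np.array([np.cos(np.radians(YAW)),np.sin(np.radians(YAW)),0]);UP=np.array([0,0,1.])
GX=.8192*H+.5736*UP;GZ=-.5736*H+.8192*UP
O=np.array([.5409,-.3062,.080])
E
python3 - <<'E'
from h import *
p,r,o=now(); print(p,o["tcp_rot"])
r1=Rt(YAW,15);tz=r1.as_matrix()[:,2]; g=O+.08*GZ-.054*tz; print(g)
plan(p,r,g-.04*tz,r1); plan(g-.04*tz,r1,g,r1)
E
```

```text
[ 0.53166923 -0.39069187  0.29017287] [-179.90227348  -15.22845652   82.13817178]
[ 0.53153517 -0.3653272   0.19769599]
([0.001, -0.037, 0.558], [-0.013, -0.008, 0.037], np.float64(1.1))
end [ 0.5299 -0.3756  0.2364] [-179.99  -14.99   80.99]
([-0.0, -0.0, 0.4], [0.0, 0.0, -0.0], np.float64(0.8))
end [ 0.5315 -0.3653  0.1977] [180. -15.  81.]
```

apply_moves:
  rows:
    - [[0, -0.035, 0.56], [-0.013, -0.008, 0.037], 1]
    - [[0, -0.035, 0.56], [-0.013, -0.008, 0.037], 1]
    - [[0, -0.035, 0.56], [-0.013, -0.008, 0.037], 1]
    - [[0, -0.035, 0.76], [-0.013, -0.008, 0.037], 1]
    - [[0, -0.035, 0.96], [-0.013, -0.008, 0.037], 1]
    - [[0, -0.035, 0.96], [-0.013, -0.008, 0.037], 1]
    - [[0, -0.035, 0.96], [-0.013, -0.008, 0.037], 1]

```text
time: 4.15
ee_pos: [0.5315, -0.3667, 0.2031]
tcp_rot: [179.6, -14.8, 81.1]
wrist_force: [-0.3, -0.3, 0.3]
opening: 0.0852
grasp_force: 0.0
```

Run:
```python
from h import *
c=imaging.get_calibration("wrist");p,d=imaging.camera("wrist");_,o=0,sensors.get_obs();print(o["ee_pos"],o["tcp_rot"],o["wrist_force"])
cv2.imwrite("pics/w2.png",p[:,:,::-1])
```

```text
[ 0.5313937  -0.36692649  0.20298174] [179.59869724 -14.74743558  81.08683223] [ 0.35947173 -0.15317133  0.44650448]
```

View pics/w2.png

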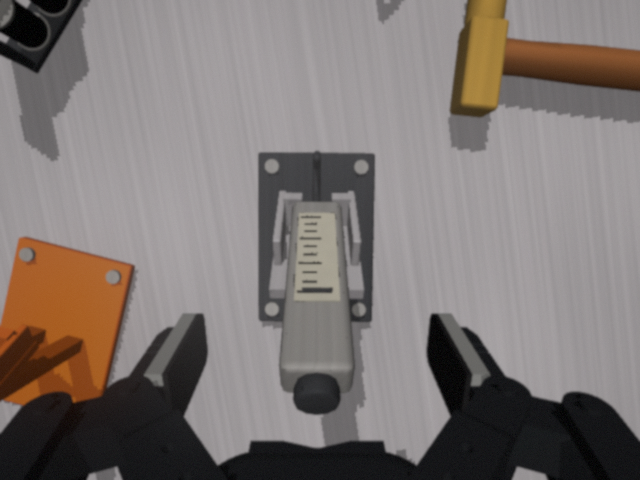

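The gauge (knob at (317,392)) is centred between the fingers. I go 5 mm further and close.

apply_moves:
  rows:
    - [[0, 0, 0.06], [0, 0, 0], 1]
    - [[0, 0, 0.06], [0, 0, 0], 0.5]
    - [[0, 0, 0.06], [0, 0, 0], 0.25]
    - [[0, 0, 0.06], [0, 0, 0], 0.1]
    - [[0, 0, 0.06], [0, 0, 0], 0.1]
    - [[0, 0, 0.06], [0, 0, 0], 0.1]
    - [[0, 0, 0.06], [0, 0, 0], 0.1]
    - [[0, 0, 0.06], [0, 0, 0], 0.1]
    - [[0, 0, 0.06], [0, 0, 0], 0.1]
    - [[0, 0, 0.06], [0, 0, 0], 0.1]
  force: 80

```text
time: 5.2
ee_pos: [0.5307, -0.365, 0.1939]
tcp_rot: [179.8, -14.9, 81.0]
wrist_force: [-0.7, -1.3, 3.6]
opening: 0.0247
grasp_force: 78.3
```

```bash
cat >> h.py <<'E'
# grasp: measured TCP when gripped at home -> gauge pose in the tool
PG=np.array([.5307,-.365,.1939]);RG=Rt(YAW,15); RH=R.from_matrix(np.stack([GX,np.cross(GZ,GX),GZ],1))
TG_p=RG.inv().apply(O-PG); TG_R=RG.inv()*RH
def tcp_for(og,yaw,lean=0):
    """TCP pose that puts the gauge origin at og, gauge x heading yaw, leaning back by lean deg"""
    r=Rt(yaw,lean-20); return np.array(og)-r.apply(TG_p),r
E
python3 - <<'E'
from h import *
np.set_printoptions(precision=4,suppress=True)
p,W=load("top"); s=W[205:255,265:315].reshape(-1,3); q=s[(s[:,2]>.083)&(s[:,2]<.096)]
l=cv2.fitLine(q[:,:2].astype(np.float32),cv2.DIST_HUBER,0,.01,.01).ravel(); yb=np.degrees(np.arctan2(l[1],l[0]))%180-90
e=(q[:,:2]-l[2:])@l[:2]; print("bar yaw normal",yb,"centre",l[2:]+l[:2]*(e.min()+e.max())/2, e.max()-e.min())
yb=abs(yb) if abs(yb)>45 else yb; print(yb)
print("TG",TG_p,TG_R.as_euler("xyz",True))
p,r,o=now();print(p,o["wrist_force"],o["grasp_force"])
p,r=plan(p,r,p+.12*GZ,r,2)
B=np.array([.609,.0763,.087]);hy=np.array([np.cos(np.radians(72.6)),np.sin(np.radians(72.6)),0])
p1,r1=tcp_for(B-.06*hy+[0,0,.09],72.6); print(p1,r1.as_euler("xyz",True))
plan(p,r,p1,r1,4)
E
```

```text
bar yaw normal 70.33273 centre [0.6092 0.0766] 0.046199409568441624
70.33273
TG [0.0282 0.0009 0.1255] [-180.       19.9995   -0.    ]
[ 0.5307 -0.365   0.1939] [-0.666  -1.2823  3.5635] 78.28901767730713
([-0.21, 0.0, -0.56], [0.0, 0.0, -0.0], np.float64(1.2))
([-0.2, 0.0, -0.57], [0.0, 0.0, 0.0], np.float64(1.2))
end [ 0.5196 -0.4327  0.2926] [179.82 -14.86  80.99]
[0.5951 0.035  0.3045] [180.   20.   72.6]
([0.92, 0.0, 0.22], [0.0, -0.23, 0.06], np.float64(1.9))
([0.94, -0.03, 0.11], [0.01, -0.23, 0.05], np.float64(1.9))
([0.95, -0.05, -0.01], [0.0, -0.24, 0.06], np.float64(1.9))
([0.94, -0.08, -0.12], [0.0, -0.23, 0.06], np.float64(1.9))
([0.91, -0.11, -0.24], [0.01, -0.23, 0.05], np.float64(1.9))
end [0.5951 0.0354 0.3046] [-179.92   19.98   72.65]
```

apply_moves:
  rows:
    - [[-0.07, 0, -0.19], [0, 0, 0], 0.1]
    - [[-0.14, 0, -0.38], [0, 0, 0], 0.1]
    - [[-0.21, 0, -0.57], [0, 0, 0], 0.1]
    - [[-0.28, 0, -0.76], [0, 0, 0], 0.1]
    - [[-0.35, 0, -0.96], [0, 0, 0], 0.1]
    - [[-0.35, 0, -0.96], [0, 0, 0], 0.1]

```text
time: 5.8
ee_pos: [0.5212, -0.4239, 0.2787]
tcp_rot: [179.7, -14.8, 81.0]
wrist_force: [0.6, 0.2, -1.4]
opening: 0.0249
grasp_force: 79.0
```

apply_moves:
  rows:
    - [[-0.06, 0, -0.17], [0, 0, 0], 0.1]
    - [[-0.06, 0, -0.17], [0, 0, 0], 0.1]
    - [[-0.06, 0, -0.17], [0, 0, 0], 0.1]

```text
time: 6.1
ee_pos: [0.5198, -0.4323, 0.2911]
tcp_rot: [179.9, -14.9, 81.0]
wrist_force: [0.4, 0.1, -1.7]
opening: 0.0255
grasp_force: 79.1
```

apply_moves:
  rows:
    - [[0.46, 0, 0.11], [0, -0.115, 0.03], 0.1]
    - [[0.92, 0, 0.22], [0, -0.23, 0.06], 0.1]
    - [[0.92, 0, 0.22], [0, -0.23, 0.06], 0.1]

```text
time: 6.4
ee_pos: [0.5349, -0.3329, 0.2938]
tcp_rot: [-179.7, -8.0, 79.4]
wrist_force: [-0.7, -0.3, -0.2]
opening: 0.0249
grasp_force: 79.1
```

apply_moves:
  rows:
    - [[0.47, -0.015, 0.055], [0, -0.115, 0.03], 0.1]
    - [[0.94, -0.03, 0.11], [0.01, -0.23, 0.05], 0.1]
    - [[0.94, -0.03, 0.11], [0.01, -0.23, 0.05], 0.1]

```text
time: 6.7
ee_pos: [0.55, -0.2397, 0.2968]
tcp_rot: [-179.4, -1.0, 78.0]
wrist_force: [0.7, -0.8, -1.1]
opening: 0.025
grasp_force: 79.2
```

apply_moves:
  rows:
    - [[0.47, -0.025, 0], [0, -0.12, 0.03], 0.1]
    - [[0.95, -0.05, -0.01], [0, -0.24, 0.06], 0.1]
    - [[0.95, -0.05, -0.01], [0, -0.24, 0.06], 0.1]

```text
time: 7.0
ee_pos: [0.5652, -0.1459, 0.2989]
tcp_rot: [-179.4, 6.2, 76.4]
wrist_force: [0.4, -0.4, -2.2]
opening: 0.0254
grasp_force: 79.4
```

apply_moves:
  rows:
    - [[0.47, -0.04, -0.06], [0, -0.115, 0.03], 0.1]
    - [[0.94, -0.08, -0.12], [0, -0.23, 0.06], 0.1]
    - [[0.94, -0.08, -0.12], [0, -0.23, 0.06], 0.1]
    - [[0.94, -0.08, -0.12], [0, -0.23, 0.06], 0.1]
    - [[0.94, -0.08, -0.12], [0, -0.23, 0.06], 0.1]

```text
time: 7.5
ee_pos: [0.5797, -0.0587, 0.301]
tcp_rot: [-179.7, 13.0, 74.2]
wrist_force: [0.7, 0.1, -2.2]
opening: 0.025
grasp_force: 79.5
```

Run:
```python
from h import *
np.set_printoptions(precision=4,suppress=True)
p,r,o=now(); print(p,o["tcp_rot"],o["wrist_force"],o["opening"],o["time"]); g=r*TG_R; print("gauge",p+r.apply(TG_p),g.as_matrix()[:,2],g.as_matrix()[:,0])
c=imaging.get_calibration("wrist"); P,d=imaging.camera("wrist"); np.savez("w3.npz",p=P,d=d,K=c["intrinsics"],T=c["world_from_camera"])
cv2.imwrite("pics/w3.png",P[:,:,::-1])
```

```text
[ 0.5797 -0.0587  0.301 ] [-179.7127   13.0456   74.2022] [ 0.6522  0.1402 -2.1918] 0.024968243644815678 7.5
gauge [ 0.5797 -0.0596  0.1724] [-0.0284 -0.1178  0.9926] [0.2719 0.9547 0.1211]
```

View pics/w3.png

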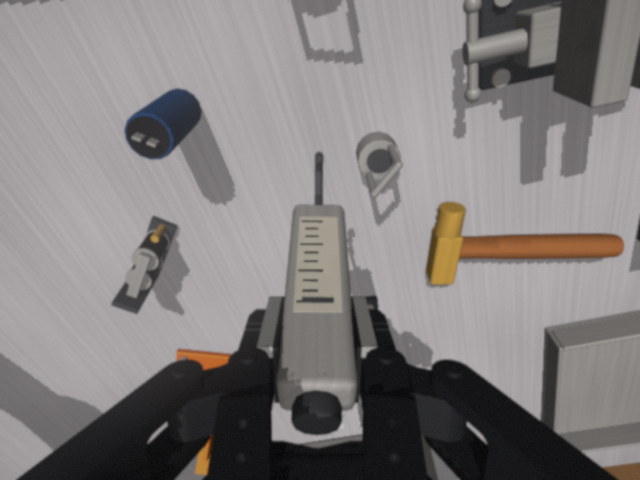

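The gauge is held straight with its hook tip at (319,157). The small weight is at (380,158).

Run:
```python
from h import *
np.set_printoptions(precision=4,suppress=True)
z=np.load("w3.npz");d,K,T=z["d"],z["K"],z["T"];_,W=cloud("w",z["p"],d,dict(intrinsics=K,world_from_camera=T))
p,r,o=now()
s=W[215:385,290:345].reshape(-1,3);s=s[np.isfinite(s[:,0])&(abs(s[:,2]-.22)<.07)];rng=np.random.default_rng(0);best=None
for _ in range(600):
    a,b,c=s[rng.choice(len(s),3,False)];n=np.cross(b-a,c-a);L=np.linalg.norm(n)
    if L<1e-6:continue
    n/=L;i=abs((s-a)@n)<.0015
    if best is None or i.sum()>best.sum():best=i
q=s[best];cm=q.mean(0);v=np.linalg.svd(q-cm,full_matrices=False)[2];n=v[2]*np.sign(v[2]@[0,1,0]);nt=r.inv().apply(n)
print("face n",n,"angle in tool from x (expect 20)",np.degrees(np.arctan2(nt[2],nt[0])),np.degrees(np.arctan2(nt[1],nt[0])),"pred",(r*TG_R).as_matrix()[:,0])
g=r*TG_R;og=p+r.apply(TG_p);print("face pt in gauge (x should be .009)",g.inv().apply(cm-og))
# hook: dark thin pixels
k=np.zeros(d.shape,bool);k[150:203,310:328]=1;k&=(z["p"].max(-1)<60)&(W[...,2]>.1);t=g.inv().apply(W[k]-og);print("hook in gauge",k.sum(),t.min(0),t.max(0),np.median(t,0))
B=np.array([.609,.0763,.087]);yw=71.5;hy=np.array([np.cos(np.radians(yw)),np.sin(np.radians(yw)),0])
p1,r1=tcp_for(B-.06*hy+[0,0,.09],yw);print(p1);pp,rr=plan(p,r,p1,r1,1)
```

```text
face n [0.2761 0.9524 0.1295] angle in tool from x (expect 20) -20.486814897980317 0.22008177125743042 pred [0.2729 0.9544 0.121 ]
face pt in gauge (x should be .009) [0.0095 0.0009 0.0635]
hook in gauge 3 [ 0.002  -0.0008 -0.0454] [ 0.0047 -0.0008 -0.0431] [ 0.0036 -0.0008 -0.0438]
[0.5944 0.0353 0.3045]
([0.917, -0.118, -0.246], [0.016, -0.232, 0.085], np.float64(1.9))
end [0.5943 0.0353 0.3045] [180.    20.01  71.5 ]
```

apply_moves:
  rows:
    - [[0.46, -0.06, -0.123], [0.008, -0.116, 0.042], 0.1]
    - [[0.917, -0.118, -0.246], [0.016, -0.232, 0.085], 0.1]
    - [[0.917, -0.118, -0.246], [0.016, -0.232, 0.085], 0.1]
    - [[0.917, -0.118, -0.246], [0.016, -0.232, 0.085], 0.1]
    - [[0.917, -0.118, -0.246], [0.016, -0.232, 0.085], 0.1]

```text
time: 8.05
ee_pos: [0.5945, 0.0349, 0.3049]
tcp_rot: [180.0, 20.0, 71.5]
wrist_force: [-0.4, -0.5, -1.7]
opening: 0.0254
grasp_force: 79.5
```

Run:
```python
from h import *
np.set_printoptions(precision=4,suppress=True)
p,r,o=now(); print(p,o["tcp_rot"],o["time"]); g=r*TG_R; print("gauge",p+r.apply(TG_p),g.as_matrix()[:,2],g.as_matrix()[:,0])
c=imaging.get_calibration("wrist"); P,d=imaging.camera("wrist"); np.savez("w4.npz",p=P,d=d,K=c["intrinsics"],T=c["world_from_camera"])
_,W=cloud("w",P,d,c)
s=W.reshape(-1,3); u=P.reshape(-1,3)
q=s[(abs(s[:,0]-.609)<.04)&(abs(s[:,1]-.0763)<.04)&(s[:,2]>.08)&(s[:,2]<.098)]
print(len(q))
if len(q)>20:
    l=cv2.fitLine(q[:,:2].astype(np.float32),cv2.DIST_HUBER,0,.01,.01).ravel();e=(q[:,:2]-l[2:])@l[:2];print("normal",np.degrees(np.arctan2(l[1],l[0]))%180-90,l[2:]+l[:2]*(e.min()+e.max())/2,e.max()-e.min(),q[:,2].max(),np.median(q[:,2]))
cv2.imwrite("pics/w4.png",P[:,:,::-1])
```

```text
[0.5945 0.0349 0.3049] [179.9622  20.0102  71.4577] 8.05
gauge [0.5901 0.019  0.1774] [-0.0005  0.0004  1.    ] [ 0.3178  0.9482 -0.0002]
899
normal 69.80002 [0.6081 0.0788] 0.04729016473805464 0.09243682667638303 0.08998861120600365
```

View pics/w4.png

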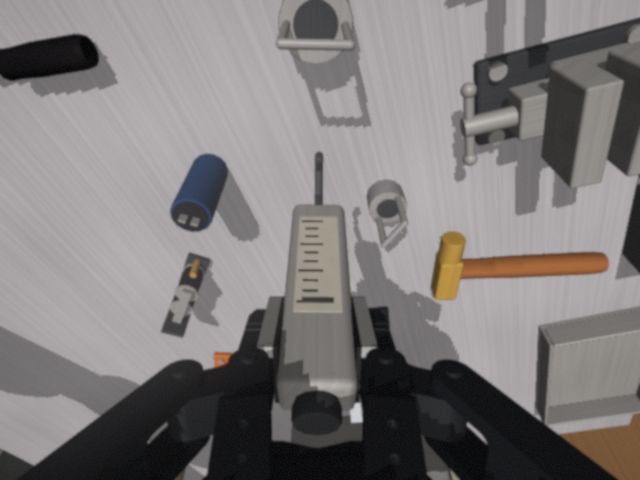

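The weight's crossbar is at image row 43, columns 277–353, square to the hook and straight ahead.

Run:
```python
from h import *
p,r,o=now()
B=np.array([.6081,.0788,.087]);yw=70.;hy=np.array([np.cos(np.radians(yw)),np.sin(np.radians(yw)),0])
p1,r1=tcp_for(B-.06*hy+[0,0,.018],yw);plan(p,r,p1,r1,1)
p2,_=tcp_for(B+[0.,0,.018],yw);plan(p1,r1,p2,r1,1)
plan(p2,r1,p2+[0,0,.03],r1,1)
plan(p2,r1,p2+[0,0,.10],r1,1)
```

```text
([0.274, -0.031, 0.674], [0.018, 0.0, 0.044], np.float64(1.5))
end [0.5924 0.0381 0.2325] [180.    20.    70.01]
([0.564, -0.0, -0.205], [0.0, 0.0, 0.0], np.float64(1.2))
end [0.6129 0.0946 0.2325] [-180.   20.   70.]
([-0.103, 0.0, -0.282], [0.0, 0.0, 0.0], np.float64(0.6))
end [0.6129 0.0945 0.2625] [-180.   20.   70.]
([-0.342, 0.0, -0.94], [0.0, 0.0, 0.0], np.float64(2.0))
end [0.6129 0.0946 0.3326] [-180.   20.   70.]
```

apply_moves:
  rows:
    - [[0.137, -0.015, 0.337], [0.009, 0, 0.022], 0.1]
    - [[0.274, -0.031, 0.674], [0.018, 0, 0.044], 0.1]
    - [[0.274, -0.031, 0.674], [0.018, 0, 0.044], 0.1]
    - [[0.274, -0.031, 0.674], [0.018, 0, 0.044], 0.1]
    - [[0.274, -0.031, 0.674], [0.018, 0, 0.044], 0.1]

```text
time: 8.6
ee_pos: [0.5929, 0.0392, 0.2348]
tcp_rot: [179.9, 19.9, 70.1]
wrist_force: [1.0, 0.5, -1.6]
opening: 0.0251
grasp_force: 79.2
```

apply_moves:
  rows:
    - [[0.14, 0, -0.051], [0, 0, 0], 0.1]
    - [[0.28, 0, -0.102], [0, 0, 0], 0.1]
    - [[0.42, 0, -0.153], [0, 0, 0], 0.1]
    - [[0.564, 0, -0.205], [0, 0, 0], 0.1]
    - [[0.564, 0, -0.205], [0, 0, 0], 0.1]
    - [[0.564, 0, -0.205], [0, 0, 0], 0.1]

```text
time: 9.2
ee_pos: [0.6131, 0.0973, 0.2318]
tcp_rot: [-180.0, 20.1, 70.2]
wrist_force: [0.6, -1.5, -1.9]
opening: 0.025
grasp_force: 79.3
```

Run:
```python
from h import *
np.set_printoptions(precision=4,suppress=True)
p,r,o=now();print(p,o["wrist_force"]); g=r*TG_R; print("gauge",p+r.apply(TG_p),g.as_matrix()[:,2])
P,W=cloud("side"); P2,_=cloud("wrist")
a=cv2.resize(P[180:330,230:390,::-1],None,fx=2.5,fy=2.5,interpolation=cv2.INTER_CUBIC);b=cv2.resize(P2[:240,200:440,::-1],(375,375))
cv2.imwrite("pics/s5.png",cv2.hconcat([a,b]))
```

```text
[0.6131 0.0973 0.2318] [ 0.6423 -1.5361 -1.9481]
gauge [0.6082 0.0814 0.1043] [0.0011 0.0007 1.    ]
```

View pics/s5.png

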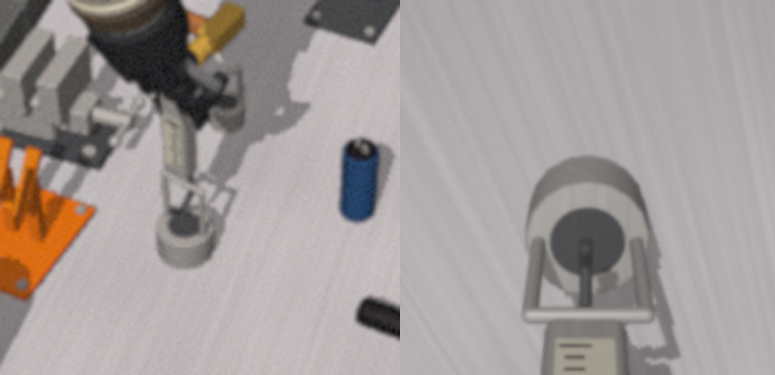

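The hook passes under the crossbar at its middle, so I raise slowly.

apply_moves:
  rows:
    - [[-0.034, 0, -0.094], [0, 0, 0], 0.1]
    - [[-0.068, 0, -0.188], [0, 0, 0], 0.1]
    - [[-0.09, 0, -0.244], [0, 0, 0], 0.1]
    - [[-0.11, 0, -0.3], [0, 0, 0], 0.1]
    - [[-0.13, 0, -0.357], [0, 0, 0], 0.1]
    - [[-0.15, 0, -0.414], [0, 0, 0], 0.1]
    - [[-0.17, 0, -0.47], [0, 0, 0], 0.1]
    - [[-0.19, 0, -0.526], [0, 0, 0], 0.1]
    - [[-0.21, 0, -0.582], [0, 0, 0], 0.1]
    - [[-0.23, 0, -0.639], [0, 0, 0], 0.1]
    - [[-0.256, 0, -0.705], [0, 0, 0], 0.1]
    - [[-0.282, 0, -0.78], [0, 0, 0], 0.1]
    - [[-0.308, 0, -0.846], [0, 0, 0], 0.1]
    - [[-0.332, 0, -0.913], [0, 0, 0], 0.1]
    - [[-0.332, 0, -0.913], [0, 0, 0], 0.1]

```text
time: 10.8
ee_pos: [0.613, 0.0964, 0.3305]
tcp_rot: [179.9, 20.0, 70.1]
wrist_force: [0.8, -0.1, -5.7]
opening: 0.0251
grasp_force: 79.0
```

Run:
```python
from h import *
np.set_printoptions(precision=4,suppress=True)
p,r,o=now();print(p,o["wrist_force"]); g=r*TG_R; print("gauge",p+r.apply(TG_p),g.as_matrix()[:,2])
P,W=cloud("wrist")
s=W.reshape(-1,3);q=s[(abs(s[:,0]-.609)<.045)&(abs(s[:,1]-.08)<.045)&(s[:,2]>.02)&(s[:,2]<.15)]
print(len(q),np.histogram(q[:,2],bins=np.arange(.02,.155,.005)))
```

```text
[0.613  0.0964 0.3305] [ 0.7914 -0.1379 -5.7371]
gauge [0.6084 0.0807 0.2029] [-0.0009  0.0001  1.    ]
5583 (array([   0,    0,    0,    0,    0,    0,    0,    0,   87,  134,  125,
        139,  152,  239, 3345,   45,   50,   50,   52,   55,   56,   64,
         62,   63,   79,  786]), array([0.02 , 0.025, 0.03 , 0.035, 0.04 , 0.045, 0.05 , 0.055, 0.06 ,
       0.065, 0.07 , 0.075, 0.08 , 0.085, 0.09 , 0.095, 0.1  , 0.105,
       0.11 , 0.115, 0.12 , 0.125, 0.13 , 0.135, 0.14 , 0.145, 0.15 ]))
```

apply_moves:
  rows:
    - [[0, 0, 0], [0, 0, 0], 0.1]
    - [[0, 0, 0], [0, 0, 0], 0.1]
    - [[0, 0, 0], [0, 0, 0], 0.1]
    - [[0, 0, 0], [0, 0, 0], 0.1]
    - [[0, 0, 0], [0, 0, 0], 0.1]
    - [[0, 0, 0], [0, 0, 0], 0.1]
    - [[0, 0, 0], [0, 0, 0], 0.1]
    - [[0, 0, 0], [0, 0, 0], 0.1]
    - [[0, 0, 0], [0, 0, 0], 0.1]
    - [[0, 0, 0], [0, 0, 0], 0.1]
    - [[0, 0, 0], [0, 0, 0], 0.1]
    - [[0, 0, 0], [0, 0, 0], 0.1]
    - [[0, 0, 0], [0, 0, 0], 0.1]
    - [[0, 0, 0], [0, 0, 0], 0.1]
    - [[0, 0, 0], [0, 0, 0], 0.1]
    - [[0, 0, 0], [0, 0, 0], 0.1]
    - [[0, 0, 0], [0, 0, 0], 0.1]
    - [[0, 0, 0], [0, 0, 0], 0.1]
    - [[0, 0, 0], [0, 0, 0], 0.1]
    - [[0, 0, 0], [0, 0, 0], 0.1]

```text
time: 12.85
ee_pos: [0.6129, 0.0964, 0.3292]
tcp_rot: [-180.0, 20.0, 70.1]
wrist_force: [-0.3, -0.2, -4.5]
opening: 0.0253
grasp_force: 79.0
```

Run:
```python
from h import *
np.set_printoptions(precision=4,suppress=True)
p,r,o=now();print(p,o["wrist_force"])
for k in range(6):
    P,W=cloud("wrist");o=sensors.get_obs()
    s=W.reshape(-1,3);q=s[(abs(s[:,0]-.609)<.045)&(abs(s[:,1]-.08)<.045)&(s[:,2]>.03)&(s[:,2]<.11)]
    h,e=np.histogram(q[:,2],bins=np.arange(.03,.11,.001));i=h.argmax();m=abs(q[:,2]-e[i])<.003;print(o["time"],e[i],q[m].mean(0),o["wrist_force"][2])
```

```text
[0.6129 0.0964 0.3292] [-0.3007 -0.2177 -4.502 ]
12.9 0.08700000000000005 [0.6095 0.0841 0.0878] -6.544142132840415
12.95 0.08700000000000005 [0.6094 0.0841 0.0878] -5.9444671306706685
13.0 0.08700000000000005 [0.6095 0.0841 0.0878] -5.9660451855290315
13.05 0.08700000000000005 [0.6094 0.0841 0.0878] -5.556474432437328
13.1 0.08700000000000005 [0.6095 0.0841 0.0878] -4.920149552781528
13.15 0.08700000000000005 [0.6095 0.0841 0.0877] -6.204940347285663
```

The weight hangs steady with its underside at 56 mm and a hook stretch of about 14.5 mm. I hold a little longer and work out the transfer.

apply_moves:
  rows:
    - [[0, 0, 0], [0, 0, 0], 0.1]
    - [[0, 0, 0], [0, 0, 0], 0.1]
    - [[0, 0, 0], [0, 0, 0], 0.1]
    - [[0, 0, 0], [0, 0, 0], 0.1]
    - [[0, 0, 0], [0, 0, 0], 0.1]
    - [[0, 0, 0], [0, 0, 0], 0.1]
    - [[0, 0, 0], [0, 0, 0], 0.1]
    - [[0, 0, 0], [0, 0, 0], 0.1]

```text
time: 13.95
ee_pos: [0.6129, 0.0964, 0.3292]
tcp_rot: [-180.0, 20.0, 70.2]
wrist_force: [0.0, -1.1, -5.0]
opening: 0.0255
grasp_force: 79.0
```

Run:
```python
from h import *
p,r,o=now();og=p+r.apply(TG_p);print(og,o["time"])
d=np.array([.5022,.2847,og[2]])-og
p1,r1=p+d,Rt(70,-20)
P,Q=plan(p,r,p1,r1,3)
plan(p1,r1,p1-[0,0,.09],r1,1)
hy=np.array([np.cos(np.radians(70)),np.sin(np.radians(70)),0]);plan(p1,r1,p1-.06*hy,r1,1)
```

```text
[0.60807067 0.08059572 0.20167403] 13.95
([0.49, -0.56, -0.18], [0.0, 0.0, 0.0], np.float64(1.5))
([0.49, -0.57, -0.18], [0.0, 0.0, 0.0], np.float64(1.5))
([0.49, -0.56, -0.17], [0.0, 0.0, 0.0], np.float64(1.5))
end [0.507  0.3008 0.3287] [-179.97   20.03   70.15]
([0.308, -0.0, 0.846], [0.0, 0.0, 0.0], np.float64(1.8))
end [0.507  0.3005 0.2392] [-180.   20.   70.]
([-0.564, -0.0, 0.205], [0.0, 0.0, 0.0], np.float64(1.2))
end [0.4865 0.2441 0.3292] [-180.   20.   70.]
```

apply_moves:
  rows:
    - [[0.022, -0.025, -0.008], [0, 0, 0], 0.1]
    - [[0.066, -0.076, -0.024], [0, 0, 0], 0.1]
    - [[0.132, -0.152, -0.048], [0, 0, 0], 0.1]
    - [[0.213, -0.245, -0.077], [0, 0, 0], 0.1]
    - [[0.3, -0.345, -0.108], [0, 0, 0], 0.1]
    - [[0.387, -0.445, -0.139], [0, 0, 0], 0.1]
    - [[0.474, -0.545, -0.171], [0, 0, 0], 0.1]
    - [[0.561, -0.645, -0.202], [0, 0, 0], 0.1]
    - [[0.648, -0.745, -0.233], [0, 0, 0], 0.1]
    - [[0.735, -0.845, -0.265], [0, 0, 0], 0.1]

```text
time: 14.95
ee_pos: [0.5594, 0.1997, 0.329]
tcp_rot: [-180.0, 20.0, 70.2]
wrist_force: [-0.1, -0.0, -5.5]
opening: 0.025
grasp_force: 78.9
```

apply_moves:
  rows:
    - [[0.087, -0.1, -0.031], [0, 0, 0], 0.1]
    - [[0.174, -0.2, -0.062], [0, 0, 0], 0.1]
    - [[0.261, -0.3, -0.093], [0, 0, 0], 0.1]
    - [[0.348, -0.4, -0.125], [0, 0, 0], 0.1]
    - [[0.435, -0.5, -0.156], [0, 0, 0], 0.1]
    - [[0.522, -0.6, -0.188], [0, 0, 0], 0.1]
    - [[0.603, -0.693, -0.217], [0, 0, 0], 0.1]
    - [[0.669, -0.769, -0.241], [0, 0, 0], 0.1]
    - [[0.713, -0.82, -0.257], [0, 0, 0], 0.1]
    - [[0.735, -0.845, -0.265], [0, 0, 0], 0.1]
    - [[0.735, -0.845, -0.265], [0, 0, 0], 0.1]
    - [[0.735, -0.845, -0.265], [0, 0, 0], 0.1]
    - [[0.735, -0.845, -0.265], [0, 0, 0], 0.1]
    - [[0.735, -0.845, -0.265], [0, 0, 0], 0.1]
    - [[0.735, -0.845, -0.265], [0, 0, 0], 0.1]
    - [[0.735, -0.845, -0.265], [0, 0, 0], 0.1]
    - [[0.735, -0.845, -0.265], [0, 0, 0], 0.1]
    - [[0.735, -0.845, -0.265], [0, 0, 0], 0.1]
    - [[0.735, -0.845, -0.265], [0, 0, 0], 0.1]
    - [[0.735, -0.845, -0.265], [0, 0, 0], 0.1]

```text
time: 16.95
ee_pos: [0.507, 0.3008, 0.3287]
tcp_rot: [-180.0, 20.0, 70.2]
wrist_force: [0.0, 0.3, -6.5]
opening: 0.0251
grasp_force: 78.9
```

```bash
cat >> h.py <<'E'
def wtop(zr,n=4):
    p,r,o=now();og=p+r.apply(TG_p);print("gauge",og,(r*TG_R).as_matrix()[:,2].round(3))
    for k in range(n):
        P,W=cloud("wrist");o=sensors.get_obs()
        s=W.reshape(-1,3);q=s[(np.hypot(s[:,0]-og[0],s[:,1]-og[1])<.06)&(s[:,2]>zr[0])&(s[:,2]<zr[1])]
        h,e=np.histogram(q[:,2],bins=np.arange(*zr,.001));i=h.argmax();m=abs(q[:,2]-e[i])<.003;q=q[m]
        (c,rad)=cv2.minEnclosingCircle(q[:,:2].astype(np.float32)) ;print(round(o["time"],2),"top",q[:,2].mean().round(4),"circ",np.round(c,4),round(rad,4),"F",o["wrist_force"].round(2))
    return P,W
E
python3 -c "
from h import *
np.set_printoptions(precision=4,suppress=True)
wtop((.05,.11),4)"
```

```text
gauge [0.5022 0.285  0.2012] [0.001 0.    1.   ]
17.0 top 0.0874 circ [0.5028 0.2851] 0.0271 F [-0.01  0.21 -6.26]
17.05 top 0.0874 circ [0.5026 0.2851] 0.0269 F [ 0.75 -0.62 -6.55]
17.1 top 0.0874 circ [0.5026 0.2852] 0.0269 F [-0.22  0.79 -6.58]
17.15 top 0.0873 circ [0.5024 0.2851] 0.0272 F [ 1.23 -0.73 -5.51]
```

The weight hangs still over the mat centre, so I lower it.

apply_moves:
  rows:
    - [[0.024, 0, 0.066], [0, 0, 0], 0.1]
    - [[0.051, 0, 0.141], [0, 0, 0], 0.1]
    - [[0.082, 0, 0.226], [0, 0, 0], 0.1]
    - [[0.11, 0, 0.3], [0, 0, 0], 0.1]
    - [[0.13, 0, 0.357], [0, 0, 0], 0.1]
    - [[0.144, 0, 0.395], [0, 0, 0], 0.1]
    - [[0.154, 0, 0.423], [0, 0, 0], 0.1]
    - [[0.164, 0, 0.451], [0, 0, 0], 0.1]
    - [[0.174, 0, 0.479], [0, 0, 0], 0.1]
    - [[0.188, 0, 0.517], [0, 0, 0], 0.1]
    - [[0.205, 0, 0.564], [0, 0, 0], 0.1]
    - [[0.222, 0, 0.611], [0, 0, 0], 0.1]
    - [[0.239, 0, 0.658], [0, 0, 0], 0.1]
    - [[0.256, 0, 0.705], [0, 0, 0], 0.1]
    - [[0.273, 0, 0.752], [0, 0, 0], 0.1]
    - [[0.29, 0, 0.799], [0, 0, 0], 0.1]
    - [[0.308, 0, 0.846], [0, 0, 0], 0.1]
    - [[0.308, 0, 0.846], [0, 0, 0], 0.1]
    - [[0.308, 0, 0.846], [0, 0, 0], 0.1]

```text
time: 19.05
ee_pos: [0.507, 0.3007, 0.2386]
tcp_rot: [-180.0, 20.0, 70.1]
wrist_force: [-0.5, -0.0, -1.2]
opening: 0.0254
grasp_force: 79.2
```

Run:
```python
from h import *
np.set_printoptions(precision=4,suppress=True)
P,W=wtop((.02,.08),2)
P1,_=cloud("side")
a=cv2.resize(P1[280:400,240:400,::-1],None,fx=2.5,fy=2.5,interpolation=cv2.INTER_CUBIC);b=cv2.resize(P[:240,200:440,::-1],(300,300))
cv2.imwrite("pics/s6.png",cv2.hconcat([a,b]))
```

```text
gauge [0.5021 0.2849 0.1111] [0.001 0.001 1.   ]
19.1 top 0.0388 circ [0.5025 0.2853] 0.0272 F [-0.68  0.03 -1.79]
19.15 top 0.0388 circ [0.5025 0.2854] 0.027 F [ 0.8  -1.09 -1.46]
```

View pics/s6.png

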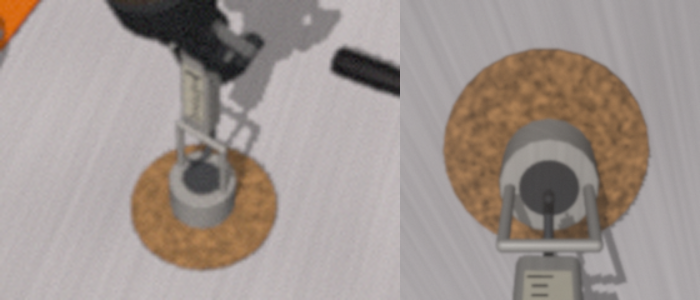

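The weight stands on the mat and the hook is free, below the bar. I back out next.

apply_moves:
  rows:
    - [[-0.1, 0, 0.036], [0, 0, 0], 0.1]
    - [[-0.22, 0, 0.08], [0, 0, 0], 0.1]
    - [[-0.34, 0, 0.124], [0, 0, 0], 0.1]
    - [[-0.46, 0, 0.167], [0, 0, 0], 0.1]
    - [[-0.564, 0, 0.205], [0, 0, 0], 0.1]
    - [[-0.564, 0, 0.205], [0, 0, 0], 0.1]
    - [[-0.564, 0, 0.205], [0, 0, 0], 0.1]

```text
time: 19.9
ee_pos: [0.4867, 0.2444, 0.239]
tcp_rot: [-180.0, 20.0, 70.1]
wrist_force: [0.4, 0.4, -1.3]
opening: 0.0256
grasp_force: 79.3
```

apply_moves:
  rows:
    - [[-0.171, 0, -0.47], [0, 0, 0], 0.1]
    - [[-0.342, 0, -0.94], [0, 0, 0], 0.1]
    - [[-0.342, 0, -0.94], [0, 0, 0], 0.1]
    - [[-0.342, 0, -0.94], [0, 0, 0], 0.1]

```text
time: 20.3
ee_pos: [0.4872, 0.2452, 0.3396]
tcp_rot: [179.9, 19.9, 70.1]
wrist_force: [-0.2, 0.3, -1.9]
opening: 0.0252
grasp_force: 79.7
```

Run:
```python
from h import *
np.set_printoptions(precision=4,suppress=True)
P1,W=cloud("side");s=W.reshape(-1,3);q=s[(np.hypot(s[:,0]-.5025,s[:,1]-.285)<.04)&(s[:,2]>.033)&(s[:,2]<.12)]
print("weight",q[:,2].max(),np.median(q[(q[:,2]<.045)],0), q[q[:,2]>.085].mean(0))
p,r,o=now();print(o["time"],p,p+r.apply(TG_p))
p1,r1=PG+.12*GZ+.04*GX,RG; P,Q=plan(p,r,p1,r1,6)
plan(p1,r1,p1-.04*GX,r1)
```

```text
weight 0.10020713714567309 [0.5037 0.2897 0.0386] [0.5016 0.2864 0.0945]
20.35 [0.487  0.2449 0.3382] [0.4822 0.2291 0.2106]
([-0.79, 0.36, 0.32], [-0.0, 0.17, -0.05], np.float64(1.9))
([-0.82, 0.35, 0.25], [-0.0, 0.16, -0.05], np.float64(1.9))
([-0.85, 0.32, 0.18], [-0.01, 0.17, -0.06], np.float64(1.9))
([-0.87, 0.29, 0.11], [0.0, 0.16, -0.05], np.float64(1.8))
([-0.88, 0.27, 0.03], [-0.0, 0.17, -0.05], np.float64(1.8))
([-0.89, 0.25, -0.05], [-0.0, 0.17, -0.05], np.float64(1.9))
([-0.89, 0.22, -0.13], [-0.01, 0.16, -0.06], np.float64(1.9))
end [ 0.5245 -0.4009  0.3155] [179.86 -14.89  81.09]
([-0.376, -0.0, 0.137], [0.0, 0.0, -0.0], np.float64(0.8))
end [ 0.5199 -0.433   0.2922] [180. -15.  81.]
```

The weight stands on the mat, clear of the gauge. The gauge goes back to the stand.

apply_moves:
  rows:
    - [[-0.4, 0.18, 0.16], [0, 0.085, -0.025], 0.1]
    - [[-0.79, 0.36, 0.32], [0, 0.17, -0.05], 0.1]
    - [[-0.79, 0.36, 0.32], [0, 0.17, -0.05], 0.1]

```text
time: 20.65
ee_pos: [0.4912, 0.1478, 0.3347]
tcp_rot: [-179.5, 15.0, 71.5]
wrist_force: [-0.3, 0.1, -0.9]
opening: 0.0251
grasp_force: 79.3
```

apply_moves:
  rows:
    - [[-0.41, 0.175, 0.125], [0, 0.08, -0.025], 0.1]
    - [[-0.82, 0.35, 0.25], [0, 0.16, -0.05], 0.1]
    - [[-0.82, 0.35, 0.25], [0, 0.16, -0.05], 0.1]

```text
time: 20.95
ee_pos: [0.4973, 0.0555, 0.3314]
tcp_rot: [-179.1, 10.1, 72.9]
wrist_force: [-0.4, -0.7, -1.5]
opening: 0.0252
grasp_force: 79.2
```

apply_moves:
  rows:
    - [[-0.43, 0.16, 0.09], [0, 0.085, -0.03], 0.1]
    - [[-0.85, 0.32, 0.18], [-0.01, 0.17, -0.06], 0.1]
    - [[-0.85, 0.32, 0.18], [-0.01, 0.17, -0.06], 0.1]

```text
time: 21.25
ee_pos: [0.5026, -0.0367, 0.3277]
tcp_rot: [-179.2, 5.0, 74.6]
wrist_force: [-0.4, 0.8, -1.0]
opening: 0.0252
grasp_force: 79.3
```

apply_moves:
  rows:
    - [[-0.43, 0.145, 0.055], [0, 0.08, -0.025], 0.1]
    - [[-0.87, 0.29, 0.11], [0, 0.16, -0.05], 0.1]
    - [[-0.87, 0.29, 0.11], [0, 0.16, -0.05], 0.1]

```text
time: 21.55
ee_pos: [0.5078, -0.1287, 0.3232]
tcp_rot: [-179.0, 0.2, 76.1]
wrist_force: [0.3, -0.2, -1.6]
opening: 0.0248
grasp_force: 79.3
```

apply_moves:
  rows:
    - [[-0.44, 0.135, 0.015], [0, 0.085, -0.025], 0.1]
    - [[-0.88, 0.27, 0.03], [0, 0.17, -0.05], 0.1]
    - [[-0.88, 0.27, 0.03], [0, 0.17, -0.05], 0.1]

```text
time: 21.85
ee_pos: [0.5134, -0.2203, 0.3194]
tcp_rot: [-179.0, -5.0, 77.5]
wrist_force: [-0.9, 0.2, -2.2]
opening: 0.0248
grasp_force: 79.5
```

apply_moves:
  rows:
    - [[-0.445, 0.125, -0.025], [0, 0.085, -0.025], 0.1]
    - [[-0.89, 0.25, -0.05], [0, 0.17, -0.05], 0.1]
    - [[-0.89, 0.25, -0.05], [0, 0.17, -0.05], 0.1]

```text
time: 22.15
ee_pos: [0.5195, -0.3126, 0.3146]
tcp_rot: [-179.1, -10.2, 79.0]
wrist_force: [-0.2, 0.6, -2.7]
opening: 0.0249
grasp_force: 79.6
```

apply_moves:
  rows:
    - [[-0.445, 0.11, -0.065], [0, 0.08, -0.03], 0.1]
    - [[-0.89, 0.22, -0.13], [-0.01, 0.16, -0.06], 0.1]
    - [[-0.89, 0.22, -0.13], [-0.01, 0.16, -0.06], 0.1]
    - [[-0.89, 0.22, -0.13], [-0.01, 0.16, -0.06], 0.1]
    - [[-0.89, 0.22, -0.13], [-0.01, 0.16, -0.06], 0.1]
    - [[-0.89, 0.22, -0.13], [-0.01, 0.16, -0.06], 0.1]

```text
time: 22.75
ee_pos: [0.5245, -0.3997, 0.3175]
tcp_rot: [179.8, -14.8, 81.2]
wrist_force: [-0.8, 0.3, -1.5]
opening: 0.025
grasp_force: 79.7
```

Run:
```python
from h import *
np.set_printoptions(precision=4,suppress=True)
p,r,o=now();print(o["time"],p,o["tcp_rot"],o["opening"])
# has the gauge slipped in the grip? face seen by wrist cam, in predicted gauge frame
c=imaging.get_calibration("wrist");P,W=cloud("wrist",c=c);g=r*TG_R;og=p+r.apply(TG_p)
s=g.inv().apply(W.reshape(-1,3)-og);s=s[np.isfinite(s[:,0])&(abs(s[:,1])<.011)&(abs(s[:,0]-.009)<.008)&(s[:,2]>0)&(s[:,2]<.098)]
a=np.polyfit(s[:,2],s[:,0],1);print(len(s),"x at z=50",np.polyval(a,.05),"lean err deg",np.degrees(a[0]),"zrange",s[:,2].min())
p1=PG+.12*GZ;P_,R_=plan(p,r,p1,RG);plan(p1,RG,p1-.10*GZ,RG);plan(p1,RG,p1-.02*GZ,RG)
cv2.imwrite("pics/w7.png",P[:,:,::-1])
```

```text
22.75 [ 0.5245 -0.3997  0.3175] [179.8023 -14.8297  81.1813] 0.025016723802615017
9740 x at z=50 0.00943329919712916 lean err deg -0.395852680838344 zrange 0.0024030462393623193
([-0.39, 0.006, 0.159], [0.005, 0.006, 0.006], np.float64(0.8))
end [ 0.5199 -0.433   0.2922] [-180.    -15.01   81.  ]
([0.342, -0.0, 0.94], [0.0, 0.0, -0.0], np.float64(2.0))
end [ 0.5289 -0.3763  0.2103] [180. -15.  81.]
([0.068, -0.0, 0.188], [0.0, 0.0, -0.0], np.float64(0.4))
end [ 0.5217 -0.4217  0.2758] [180. -15.  81.]
```

View pics/w7.png

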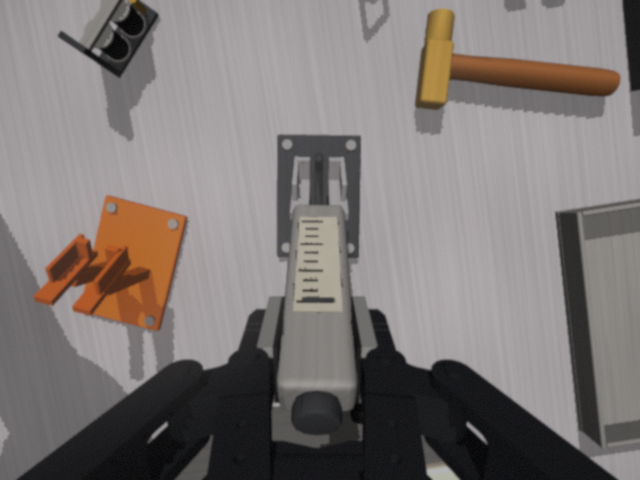

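The hook points into the fork slot at (318,180) and the grip hasn't slipped. I slide it in with a 2 mm gap to the rails.

apply_moves:
  rows:
    - [[-0.185, 0.003, 0.076], [0.002, 0.003, 0.003], 0.1]
    - [[-0.371, 0.006, 0.152], [0.005, 0.006, 0.006], 0.1]
    - [[-0.371, 0.006, 0.152], [0.005, 0.006, 0.006], 0.1]
    - [[-0.371, 0.006, 0.152], [0.005, 0.006, 0.006], 0.1]
    - [[-0.371, 0.006, 0.152], [0.005, 0.006, 0.006], 0.1]

```text
time: 23.3
ee_pos: [0.5196, -0.4332, 0.2921]
tcp_rot: [-179.9, -15.1, 80.9]
wrist_force: [0.3, -0.2, -1.1]
opening: 0.0247
grasp_force: 79.7
```

Run:
```python
from h import *
np.set_printoptions(precision=4,suppress=True)
p,r,o=now();print(p,o["tcp_rot"]);e=RH.inv().apply(p-PG);print("offset in rest frame mm",e*1e3)
p1=PG+.03*GZ+.002*GX;plan(p,r,p1,RG)
```

```text
[ 0.5196 -0.4332  0.2921] [-179.9425  -15.0681   80.8628]
offset in rest frame mm [ -0.2879   0.2935 120.1244]
([0.329, 0.002, 0.839], [-0.001, -0.002, -0.004], np.float64(1.8))
end [ 0.5282 -0.3804  0.2197] [180.   -15.01  80.99]
```

apply_moves:
  rows:
    - [[0.07, 0, 0.14], [0, 0, 0], 0.1]
    - [[0.13, 0, 0.28], [0, 0, 0], 0.1]
    - [[0.18, 0, 0.42], [0, 0, 0], 0.1]
    - [[0.23, 0.001, 0.56], [0, 0, 0], 0.1]
    - [[0.28, 0.001, 0.7], [0, 0, 0], 0.1]
    - [[0.329, 0.002, 0.839], [0, 0, 0], 0.1]
    - [[0.329, 0.002, 0.839], [0, 0, 0], 0.1]
    - [[0.329, 0.002, 0.839], [0, 0, 0], 0.1]

```text
time: 24.1
ee_pos: [0.5283, -0.3801, 0.2204]
tcp_rot: [-180.0, -15.0, 80.9]
wrist_force: [-0.3, -0.0, -1.1]
opening: 0.0251
grasp_force: 79.7
```

Run:
```python
from h import *
np.set_printoptions(precision=4,suppress=True)
p,r,o=now();print(p,o["tcp_rot"],o["wrist_force"]);e=RH.inv().apply(p-PG);print("offset in rest frame mm",e*1e3)
plan(p,r,PG+.003*GZ+.001*GX,RG)
```

```text
[ 0.5283 -0.3801  0.2204] [-179.9688  -15.0416   80.9203] [-0.2915 -0.0087 -1.0954]
offset in rest frame mm [ 2.6439 -0.0395 30.463 ]
([0.078, -0.0, 0.264], [-0.0, -0.001, -0.003], np.float64(0.6))
end [ 0.5306 -0.3659  0.1969] [-179.99  -15.01   81.01]
```

apply_moves:
  rows:
    - [[0.026, 0, 0.088], [0, 0, 0], 0.1]
    - [[0.052, 0, 0.176], [0, 0, 0], 0.1]
    - [[0.078, 0, 0.264], [0, 0, 0], 0.1]
    - [[0.078, 0, 0.264], [0, 0, 0], 0.1]
    - [[0.078, 0, 0.264], [0, 0, 0], 0.1]
    - [[0.078, 0, 0.264], [0, 0, 0], 0.4]
    - [[0.078, 0, 0.264], [0, 0, 0], 0.5]
    - [[0.078, 0, 0.264], [0, 0, 0], 0.8]
    - [[0.078, 0, 0.264], [0, 0, 0], 1]
    - [[0.078, 0, 0.264], [0, 0, 0], 1]
    - [[0.078, 0, 0.264], [0, 0, 0], 1]
    - [[0.078, 0, 0.264], [0, 0, 0], 1]
    - [[0.078, 0, 0.264], [0, 0, 0], 1]
    - [[0.078, 0, 0.264], [0, 0, 0], 1]

```text
time: 25.5
ee_pos: [0.5306, -0.3661, 0.1961]
tcp_rot: [-179.9, -15.1, 80.9]
wrist_force: [0.1, -0.2, 0.9]
opening: 0.0853
grasp_force: 0.0
```

apply_moves:
  rows:
    - [[0, 0, -0.2], [0, 0, 0], 1]
    - [[0, 0, -0.5], [0, 0, 0], 1]
    - [[0, 0, -1], [0, 0, 0], 1]
    - [[0, 0, -1], [0, 0, 0], 1]
    - [[0, 0, -1], [0, 0, 0], 1]
    - [[0, 0, -1], [0, 0, 0], 1]

```text
time: 26.1
ee_pos: [0.5265, -0.3916, 0.2915]
tcp_rot: [-179.9, -15.1, 80.9]
wrist_force: [-0.5, 0.2, -0.2]
opening: 0.0855
grasp_force: 0.0
```

Run:
```python
from h import *
np.set_printoptions(precision=4,suppress=True)
p,r,o=now();print(o["time"],p,o["wrist_force"],o["opening"])
P,W=cloud("wrist")
s=RH.inv().apply(W.reshape(-1,3)-O);q=s[np.isfinite(s[:,0])&(abs(s[:,1])<.02)&(abs(s[:,0]-.009)<.006)&(s[:,2]>-.03)&(s[:,2]<.13)]
f=q[(q[:,2]>.05)&(q[:,2]<.095)&(abs(q[:,1])<.011)];a=np.polyfit(f[:,2],f[:,0],1);print("face x",np.polyval(a,.07),"lean",np.degrees(a[0]),"y",np.percentile(q[(q[:,2]>.055)&(q[:,2]<.095),1],[1,99]),"z",np.percentile(q[abs(q[:,1])<.01,2],[.5,99.5]))
P1,W1=cloud("side");s=W1.reshape(-1,3);q=s[(np.hypot(s[:,0]-.5025,s[:,1]-.285)<.04)&(s[:,2]>.033)&(s[:,2]<.12)]
print("weight",np.median(q[(q[:,2]<.045)],0), q[q[:,2]>.085].mean(0))
cv2.imwrite("pics/w8.png",cv2.hconcat([cv2.resize(P[100:320,180:460,::-1],(400,314)),cv2.resize(P1[100:400,220:500,::-1],(400,314))]))
```

```text
26.1 [ 0.5265 -0.3916  0.2915] [-0.5138  0.2116 -0.232 ] 0.08552628635895587
face x 0.009098878225486736 lean -1.1756049815679255 y [-0.011   0.0143] z [0.0002 0.1094]
weight [0.5036 0.2899 0.0384] [0.5019 0.2863 0.0945]
```

View pics/w8.png

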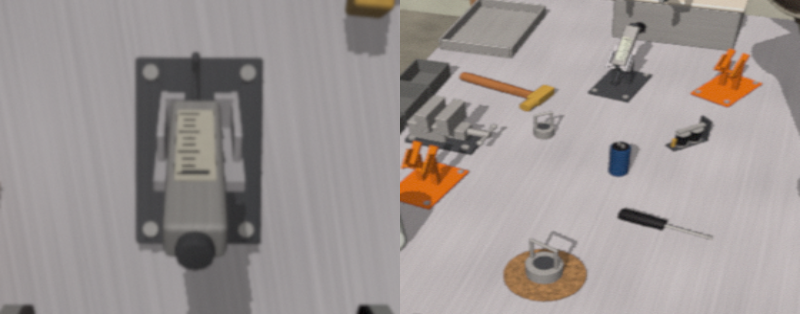

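The gauge is back in its fork (bottom end at the stop), the weight stands on the mat, and the gripper is clear of everything.

```bash
python3 -c "
from workcell import bot
print(bot.job_done())"
```

```text
the job is handed in; nothing more can be done
None
```

The job is handed in: I weighed the larger weight on the gauge and held it still for over 2 s, set it upright on the cork mat, and returned the gauge fully home in its stand; the hand-in call returned no verdict.

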